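# Tip the dice out of the dice box

### The arm

A 6-joint arm with a two-finger parallel gripper is mounted at the origin on the work surface. World frame = base frame: x ahead of the robot, y to its left, z up, the work surface at z = 0. Lengths are in m, angles in rad, forces in N, time in s.
With the tool pointing down it reaches from about 0.3 to 0.95 m from the base axis. Payload 3.1 kg.
Tool frame: the origin (TCP) lies between the finger pads; the fingertips stand bot.nose_length ahead of it and the grasp point (between the pads) lies 8 mm behind it (bot.nose_length is the distance from the TCP to the fingertips, in m); z points along the fingers, y is the line along which they close (so a half turn about z gives the same grasp; the last joint's range is limited). The gripper opens to 85 mm and grips with 20 to 120 N. Pads are 22 mm wide; open, the fingers measure 114 mm over their backs; the gripper's body (76 mm by 85 mm) begins 54 mm behind the grasp point. The pads swing forward as they close: fully open they stand 13 mm farther back than shut.
Start: joints at [1.089, 0.308, 1.634, -0, 1.2, -0.07], TCP at [0.25, 0.573, 0.242] pointing down, gripper open.
Joint ranges: [-3.06, 3.06], [-0.79, 1.96], [0.05, 2.63], [-1.19, 4.34], [0.05, 2.64], [-2.94, 2.94]. Speed limits (rad/s): [2.79, 2.79, 3.14, 3.14, 3.14, 3.14].

### API

Orientations are given as a 3x3 rotation matrix whose columns are the frame's x, y, z axes.
In Python, from plant import bot gives the robot as it stands.
- The arm moves only by the tool arm_command, never from a script. Its argument "commands" is a list of rows, each a list of 4 numbers: the shift along the tool's x, y, z in cm, then the turn about the tool's z in rad. In form: [[tx, ty, tz, turn], ...]. A call has 1 to 20 rows; each row is the pose to reach, as a shift and turn from the pose commanded when the call began, along the tool's axes at that moment; what a row does not reach only later rows make up. A row lasts 1/8 s, in which the tool goes at most 62.5 mm and 10.7 degrees, less where a joint would pass 70% of its speed; a pose out of reach is approached as far as the arm can. A call with a gripper value outside its range is refused whole. "gripper" is the opening, from 0 (shut) to 1 (fully open), set as the call begins (left out, the last holds). The fingers move at their own pace and stop on an object; "force" is the grip in N (left out, the last holds). Time passes only in rows, so rows that repeat a pose let the fingers close. It gives the time, the measured TCP pose, the force, the opening and the grip force at its end, in the units of the state.
- bot.get_state(): the state, without advancing time (a new reading comes with each control period).
- bot.read_camera(name): name is "scene" or "side" or "wrist"; returns (picture, depth): 480x640x3 uint8, blue, green, red; 480x640 float32, m along the optical axis (not along the pixel's ray), 0 where there is no reading.
- bot.camera_info(name): a dict with "intrinsics" (3x3 intrinsics, pixels), "world_to_cam" (4x4, takes a point from world to camera coordinates). Camera axes: x right, y up, looking along -z (the intrinsics and any distortion apply to the point x, -y, -z); pixel columns grow to the right and rows downward; lengths in m; the calibration is good to about 2 mm. The wrist camera is an equidistant fisheye: a pixel r from the principal point sees the ray r / f radians off the axis. A picture is of the moment at which its call begins: read the wrist's pose just before it. camera_info takes no time and is no camera call; for the wrist camera it gives the pose at the moment of the call.
- bot.close_job(): hands the job in; it is judged then, once.
Trained networks look in the newest picture that a camera, given by its name, has taken for a name from the list of things; names that differ only in an ending like _2 or _b are one class to them, and where a whole thing is asked for, a point or a joint stands for the part that bears it (a point fixed in the world has none). Each returns a list of dicts, best first, with "confidence" (0 to 1); they miss things now and then, are a little off and sometimes report something else, mostly with a low value. They report only what shows in the picture. A call takes as long as a camera call. They do not tell look-alikes from the thing itself.
- bot.silhouettes(camera, query): "mask" (480x640 bool, what is visible of it) and "pixel" ([column, row] in pixels, amid what is visible of it).
- bot.mark_of(camera, query): "pixel" ([column, row] in pixels: a listed point, or the origin of a listed thing).
The state is a dict: "time_s": time; "joint_pos": joint angles; "joint_vel": joint speeds; "effort": joint torques, N m; "tcp_pos": TCP position; "orientation": TCP orientation; "force": force on the tool from outside, world axes, zero at the start; "wrist_torque": the same for the moment, N m; "width": opening from 0.0 (shut) to 1.0 (fully open); "gripper_force": force on a finger pad.
Only numpy, scipy, OpenCV 4.12 (cv2) and the standard library are available. Lean on these libraries where they do the work, as an engineer would, in place of code of your own. Each camera call takes 0.05 s, during which the arm holds its last target. There are 200 camera calls.

### The job

Swing the lid of the bamboo dice box on the aluminium tipping stand fully back by its front tab, past the point where it snaps over and stays back by itself. Only then tip the box right over by the bar on its side, so that both dice fall into the tray beside it. Leave the box tipped over against its stop with the lid still back, and do not disturb the glass paperweight.

Things in the scene. Friction and masses are not known exactly. Their poses are not given: they have to be found in the camera images.
- tip_stand: Fixed aluminium stand carrying the dice box (the only box with tab, bar and stand). Origin on the shelf under the centre of the upright box, z up, all below in its frame. Bamboo box upright: 84 mm (x) by 76 (y) by 50 high, walls 4, underside at z = 100, rim at 150. Tips towards +y about its lower +y edge: a line along x at y = +38, z = 100. Lid hinge: along y at x = +42, z = 150.
- lid_swing (a joint): Lid angle to the box, rad: 0 shut (catch), 2.9 fully back against its stop, nearly level beyond the +x rim; it opens up and over to stand +x. Over-centre hinge: below about 1.6 rad it pulls shut (about 1.5 N at the tab at first, then less); past 1.7 it swings on by itself to the stop and is held there, also when the box is tipped. The lid is 84 x 76 x 6 mm.
- tab_grip (a point): Point to pinch on the lid's flat wooden pull tab: 14 mm wide (stand y), 8 thick, sticking out 36 mm from the middle of the lid's front (-x) edge. On its centreline, 27 mm out from the edge, 111 from the lid hinge; shut, at x = -69, y = 0, z = 154 in the stand's frame. Pinched on its sides (fingers closing along stand y) it turns between them: a hand pointing down can follow the arc.
- box_tip (a joint): Tip angle of the box, rad: 0 upright on its rest, 2.5 tipped right over (143 degrees) against its stop, mouth down over the tray. Moves freely; box 0.35 kg. Let go below about 0.9 rad it falls back upright; past about 1.3 rad (lid back) it falls on to the stop and stays there.
- bar_mid (a point): Middle of the round wooden bar, 12 mm thick, along stand x, 68 mm clear between its end arms, 42 mm out from the box's -y wall. Upright, at x = 0, y = -80, z = 142 in the stand's frame; 125 mm from the pivot line. Pinched with fingers closing along stand y it turns between them: a hand pointing down can follow the arc all the way. Only 36 mm free between bar and wall.
- dice_tray: Fixed dark wooden open tray, 150 mm (x) by 140 mm (y) by 40 mm high, walls 5 mm, on the shelf on the +y side of the stand, turned like it. Origin: centre of its underside.
- die_a: White die, 22 mm cube, 14 g, origin at its centre; starts loose inside the shut dice box.
- die_b: Second white die, like the first, 22 mm cube, origin at its centre; also inside the shut dice box.
- paperweight: Solid green glass paperweight, a low dome 66 mm across and 32 mm high, standing free on the shelf on the robot's side of the tray. Origin: centre of its underside.
Not all that is in view belongs to the job. Leave any red, turquoise or yellow look-alike of the tip_stand alone.

How it is judged:
By the outcome, as a careful person would: the job done as asked, in the order asked, and still so for the second after the job is handed in, with the robot touching nothing.
It also fails if it takes over 50 s, if anything falls off the work surface, if the arm or the gripper's body presses on something with over 40 N, if the wrist force passes 120 N, or if a joint passes its speed limit or range.

## Working session

There is one attempt and no reset: what is moved stays moved. The work goes in short steps, Python scripts to look and compute and a tool call to move; the robot and the scene stay as the last step left them, time stands still between calls to the robot, and variables do not carry over. Pictures are saved under pics/ and viewed, at most 10 in all, crops included, and the job is handed in when it is done.

Besides the shell and the picture viewer there is one more tool, called after ">>>" as name([rows], argument=value, ...), one row to a line, values as JSON. arm_command: Moves the arm, as the interface text tells. Its arguments: {"type":"object","properties":{"commands":{"type":"array"},"gripper":{"type":"number"},"force":{"type":"number"}},"required":["commands"]}

```bash
mkdir -p pics
cat > h.py <<'E'
import numpy as np, cv2
from plant import bot
def shot(c,n=None):
    p,d=bot.read_camera(c)
    if n: cv2.imwrite(f'pics/{n}.png',p)
    return p,d
def world(c,px,d):
    i=bot.camera_info(c);K=np.array(i['intrinsics']);T=np.linalg.inv(np.array(i['world_to_cam']))
    u,v=px
    x=(u-K[0,2])/K[0,0];y=(v-K[1,2])/K[1,1]
    return (T@np.array([x*d,-y*d,-d,1]))[:3]
def cloud(c,d,m):
    i=bot.camera_info(c);K=np.array(i['intrinsics']);T=np.linalg.inv(np.array(i['world_to_cam']))
    v,u=np.nonzero(m&(d>0));z=d[v,u]
    P=np.stack([(u-K[0,2])/K[0,0]*z,-(v-K[1,2])/K[1,1]*z,-z,np.ones_like(z)])
    return (T@P)[:3].T
def pix(c,X):
    i=bot.camera_info(c);K=np.array(i['intrinsics']);q=(np.array(i['world_to_cam'])@np.r_[X,1])[:3]
    return K[0,0]*q[0]/-q[2]+K[0,2],K[1,1]*-q[1]/-q[2]+K[1,2]
E
python3 - <<'E'
from h import *
s=bot.get_state();print(s['tcp_pos'],np.round(s['orientation'],3).tolist(),bot.nose_length,bot.camera_info('scene').keys())
for c in('scene','side'):
    p,d=shot(c,c+'0')
    for q in('tip_stand','tab_grip','bar_mid','dice_tray','paperweight'):
        for r in bot.mark_of(c,q)[:4]:
            u,v=map(int,r['pixel']);z=np.median(d[max(v-1,0):v+2,max(u-1,0):u+2]) if 0<=v<480 and 0<=u<640 else 0
            print(c,q,round(r['confidence'],2),u,v,np.round(world(c,r['pixel'],z),3))
E
```

```text
[0.24979846 0.57204963 0.24104592] [[-0.916, 0.4, -0.001], [0.4, 0.916, -0.002], [0.0, -0.002, -1.0]] 0.011 dict_keys(['intrinsics', 'world_to_cam'])
scene tip_stand 0.65 189 261 [ 0.32  -0.159  0.009]
scene tip_stand 0.63 284 379 [ 0.828 -0.342  0.21 ]
scene tip_stand 0.58 318 279 [ 0.576 -0.011  0.008]
scene tip_stand 0.58 472 297 [0.849 0.137 0.026]
scene tab_grip 0.97 296 200 [0.492 0.012 0.158]
scene tab_grip 0.9 250 286 [ 0.629 -0.228  0.159]
scene tab_grip 0.77 468 214 [0.779 0.207 0.156]
scene bar_mid 0.92 233 342 [ 0.692 -0.315  0.148]
scene bar_mid 0.88 141 219 [ 0.307 -0.234  0.147]
scene bar_mid 0.76 454 248 [0.807 0.101 0.143]
scene bar_mid 0.74 282 233 [ 0.548 -0.08   0.148]
scene dice_tray 0.81 358 257 [0.586 0.112 0.006]
side tip_stand 0.87 391 354 [ 0.665 -0.316  0.145]
side tip_stand 0.6 198 328 [ 0.309 -0.185  0.052]
side tip_stand 0.6 427 199 [0.82  0.15  0.032]
side tip_stand 0.59 319 262 [ 0.555 -0.037  0.052]
side tab_grip 0.97 412 141 [0.815 0.352 0.035]
side tab_grip 0.94 290 214 [0.497 0.01  0.158]
side tab_grip 0.85 153 286 [ 0.24  -0.154  0.156]
side tab_grip 0.84 366 308 [ 0.629 -0.229  0.158]
side bar_mid 0.84 314 256 [ 0.545 -0.036  0.073]
side bar_mid 0.77 408 350 [ 0.696 -0.311  0.146]
side bar_mid 0.69 189 321 [ 0.31  -0.228  0.146]
side dice_tray 0.78 331 225 [ 0.579 -0.024  0.155]
side paperweight 0.8 274 219 [0.458 0.112 0.029]
```

View pics/scene0.png

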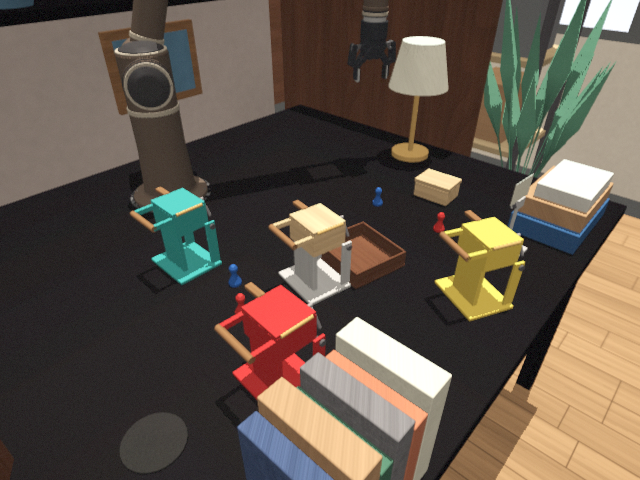

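View pics/side0.png

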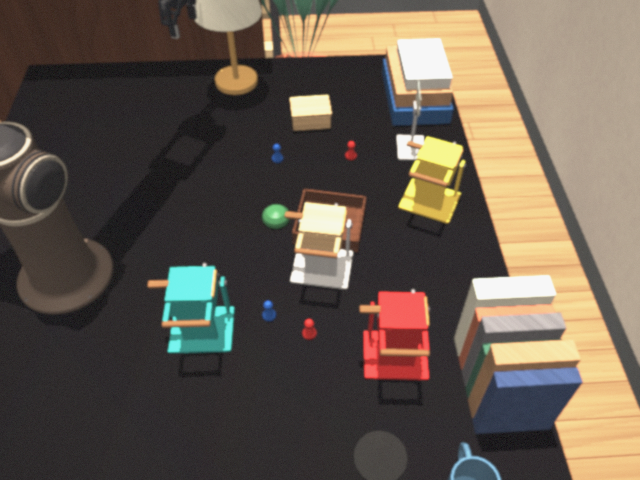

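The scene view shows the aluminium stand with the bamboo box near (318,230), tab at (296,200) and bar at (282,233). The side view shows the tab at (290,214), the bar at (320,250), and the green paperweight at (274,216) just under the tab. The look-alikes are clear of it.

Run:
```python
from h import *
for c in('side','scene'):
    p,d=shot(c)
    P=cloud(c,d,np.ones(d.shape,bool))
    near=(abs(P[:,0]-.56)<.13)&(abs(P[:,1])<.13)
    L=P[near&(P[:,2]>.152)&(P[:,2]<.163)]
    r=cv2.minAreaRect((L[:,:2]*1000).astype(np.float32));print(c,len(L),np.median(L[:,2]),r)
    core=L[(abs(L[:,0]-.57)<.06)]
    ext=P[near&(P[:,2]>.165)];print('higher',len(ext),ext.max(0) if len(ext) else '')
    # grid fit of stand pose: lid+tab outline template
    best=None
    for yaw in np.radians(np.arange(-30,15,.5)):
        R=np.array([[np.cos(yaw),-np.sin(yaw)],[np.sin(yaw),np.cos(yaw)]])
        q=L[:,:2]@R
        for x0 in np.arange(np.median(q[:,0])-.03,np.median(q[:,0])+.03,.002):
            a=q[:,0]-x0
            for y0 in np.arange(np.median(q[:,1])-.02,np.median(q[:,1])+.02,.002):
                b=q[:,1]-y0
                ins=((abs(a)<.042)&(abs(b)<.038)) | ((a<-.042)&(a>-.078)&(abs(b)<.007))
                s=ins.sum()
                if best is None or s>best[0]: best=(s,np.degrees(yaw),R@[x0,y0])
    print(best)
    for r in bot.mark_of(c,'paperweight')[:2]:
        u,v=map(int,r['pixel']);print('pw',r['confidence'],u,v,world(c,(u,v),d[v,u]))
    for q in bot.mark_of(c,'tab_grip')[:4]:
        print(q['pixel'],world(c,q['pixel'],d[int(q['pixel'][1]),int(q['pixel'][0])]))
s=bot.get_state();print(s['tcp_pos'],s['time_s'])
```

```text
side 1351 0.15640734966351832 ((565.9354248046875, -9.752067565917969), (112.60943603515625, 136.3634033203125), 37.32691955566406)
higher 0 
(np.int64(1254), np.float64(-13.0), array([ 0.56321278, -0.00539359]))
pw 0.63 274 219 [0.4569868  0.11501081 0.02639949]
[409.9, 142.4] [0.77406177 0.21154523 0.15939495]
[364.4, 307.5] [ 0.6262088  -0.22519335  0.15768128]
[287.4, 216.4] [0.4915913  0.00352502 0.15814027]
[153.6, 284.9] [ 0.24009537 -0.15240295  0.15801551]
scene 1118 0.157171162677756 ((550.3471069335938, 3.035045623779297), (85.1276626586914, 124.09251403808594), 77.28156280517578)
higher 0 
(np.int64(1049), np.float64(-11.5), array([ 0.56903459, -0.00528915]))
[249.3, 287.1] [ 0.62935025 -0.23042243  0.15858279]
[469.8, 210.8] [0.77432256 0.21825136 0.15779352]
[296.5, 202.4] [0.49742685 0.00763629 0.15825893]
[156.2, 188.6] [ 0.23642401 -0.15441582  0.15896175]
[0.25018306 0.57276327 0.24230769] 0.9
```

Run:
```python
from h import *
for c in('side','scene'):
    p,d=shot(c)
    P=cloud(c,d,np.ones(d.shape,bool))
    for lo,hi in((.01,.05),(.1,.2),(.2,.35),(.35,.6)):
        for nm,m in(('lamp',(P[:,0]>.1)&(P[:,0]<.62)&(P[:,1]>.25)&(P[:,1]<.8)),):
            Q=P[m&(P[:,2]>lo)&(P[:,2]<hi)]
            # grid clusters 4cm
            k,n=np.unique(np.floor(Q[:,:2]/.05).astype(int),axis=0,return_counts=True)
            print(c,lo,[(round(a*.05,2),round(b*.05,2),int(m)) for (a,b),m in zip(k,n) if m>15])
```

```text
side 0.01 [(np.float64(0.25), np.float64(0.65), 36), (np.float64(0.3), np.float64(0.6), 111), (np.float64(0.3), np.float64(0.65), 196), (np.float64(0.3), np.float64(0.7), 74), (np.float64(0.35), np.float64(0.6), 110), (np.float64(0.35), np.float64(0.65), 196), (np.float64(0.35), np.float64(0.7), 103), (np.float64(0.4), np.float64(0.65), 24), (np.float64(0.45), np.float64(0.3), 98), (np.float64(0.5), np.float64(0.4), 21), (np.float64(0.5), np.float64(0.45), 168), (np.float64(0.55), np.float64(0.45), 214), (np.float64(0.6), np.float64(0.45), 40)]
side 0.1 [(np.float64(0.3), np.float64(0.65), 74), (np.float64(0.35), np.float64(0.65), 58)]
side 0.2 [(np.float64(0.2), np.float64(0.5), 520), (np.float64(0.25), np.float64(0.5), 47), (np.float64(0.25), np.float64(0.55), 36), (np.float64(0.25), np.float64(0.6), 399), (np.float64(0.3), np.float64(0.55), 199), (np.float64(0.3), np.float64(0.6), 390), (np.float64(0.35), np.float64(0.55), 175), (np.float64(0.35), np.float64(0.6), 440), (np.float64(0.4), np.float64(0.6), 281), (np.float64(0.4), np.float64(0.65), 72)]
side 0.35 [(np.float64(0.2), n
[... 815 characters left out ...]
3), np.float64(0.55), 101), (np.float64(0.3), np.float64(0.6), 448), (np.float64(0.35), np.float64(0.55), 142), (np.float64(0.35), np.float64(0.6), 803), (np.float64(0.4), np.float64(0.6), 515), (np.float64(0.4), np.float64(0.65), 506), (np.float64(0.4), np.float64(0.7), 47)]
scene 0.35 [(np.float64(0.2), np.float64(0.5), 209), (np.float64(0.25), np.float64(0.5), 446), (np.float64(0.25), np.float64(0.55), 430), (np.float64(0.3), np.float64(0.6), 35), (np.float64(0.3), np.float64(0.65), 62), (np.float64(0.3), np.float64(0.7), 38), (np.float64(0.35), np.float64(0.6), 40), (np.float64(0.35), np.float64(0.65), 70), (np.float64(0.35), np.float64(0.7), 41), (np.float64(0.4), np.float64(0.65), 18)]
```

>>> arm_command([
  [-8, -18.3, 0, 0],
  [-8, -18.3, 0, 0],
  [-8, -18.3, 0, 0],
  [-45.3, -41.6, 0, -0.2],
  [-45.3, -41.6, 0, -0.2],
  [-45.3, -41.6, 0, -0.2],
  [-45.3, -41.6, 0, -0.2],
  [-45.3, -41.6, 0, -0.2],
  [-45.3, -41.6, 0, -0.2],
  [-45.3, -41.6, 0, -0.2],
  [-45.3, -41.6, 0, -0.2],
  [-45.3, -41.6, 0, -0.2],
  [-45.3, -41.6, 0, -0.2],
  [-45.3, -41.6, 0, -0.2],
], gripper=0.6, force=40)

```text
time_s: 2.75
tcp_pos: [0.4979, 0.0117, 0.2422]
orientation: [[-0.978, 0.208, -0.001], [0.208, 0.978, 0.0], [0.001, 0.0, -1.0]]
force: [0.2, 0.4, 0.7]
width: 0.6
gripper_force: 0.0
```

```bash
cat >> h.py <<'E'
def wrist_world(px,z):
    i=bot.camera_info('wrist');K=np.array(i['intrinsics']);T=np.linalg.inv(np.array(i['world_to_cam']))
    x=(px[0]-K[0,2])/K[0,0];y=(px[1]-K[1,2])/K[1,1];r=np.hypot(x,y)
    s=np.sin(r)/max(r,1e-9);ray=T[:3,:3]@np.array([x*s,-y*s,-np.cos(r)]);o=T[:3,3]
    return o+ray*(z-o[2])/ray[2]
E
python3 - <<'E'
from h import *
s=bot.get_state();print(s['time_s'],s['tcp_pos'],np.round(s['orientation'],3).tolist(),s['width'])
p,d=shot('wrist','w1')
for q,z in(('tab_grip',.158),('bar_mid',.148)):
    for r in bot.mark_of('wrist',q)[:3]: print(q,r,np.round(wrist_world(r['pixel'],z),4))
E
```

```text
2.75 [0.49790991 0.0117135  0.2421593 ] [[-0.978, 0.208, -0.001], [0.208, 0.978, 0.0], [0.001, 0.0, -1.0]] 0.6002689217381674
tab_grip {'pixel': [317.3, 249.4], 'confidence': 0.63} [0.4942 0.0117 0.158 ]
bar_mid {'pixel': [209.7, 335.9], 'confidence': 0.9} [ 0.5448 -0.0785  0.148 ]
```

View pics/w1.png

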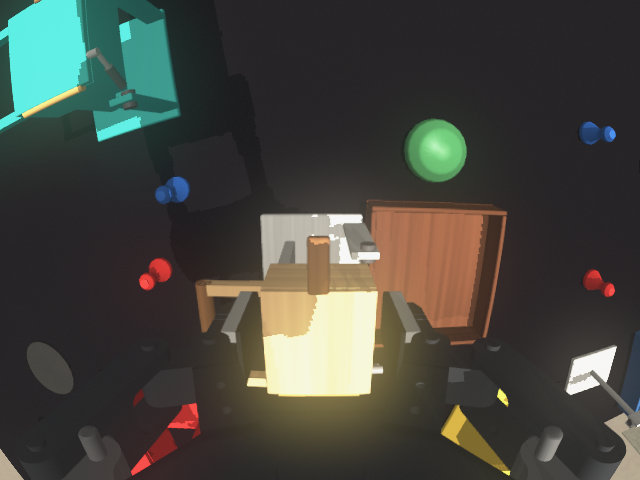

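The wrist view shows the tab from (318,238) to (318,293), the lid front edge at row 293, and the lid rear at row 395, all square to the image. The green dome is at (435,150), clear of the tab.

Run:
```python
from h import *
R=np.array([[.978,-.208],[.208,.978]]).T; R=np.array([[.978,.208],[-.208,.978]])
S=R # columns: stand x=(.978,-.208), stand y=(.208,.978)
c=np.array([.566,-.005])
for px in((308,238),(329,238),(308,293),(329,293),(262,293),(377,293),(267,395),(371,395)):
    w=wrist_world(px,.158 if px[1]<290 else .157); print(px,np.round(w,4),np.round(S.T@(w[:2]-c),4))
```

```text
(308, 238) [0.4862 0.0075 0.158 ] [-0.0806 -0.0043]
(329, 238) [0.4889 0.0198 0.158 ] [-0.0806  0.0083]
(308, 293) [ 5.217e-01 -5.000e-04  1.570e-01] [-0.0443 -0.0048]
(329, 293) [0.5245 0.0126 0.157 ] [-0.0443  0.0085]
(262, 293) [ 0.5158 -0.0293  0.157 ] [-0.0441 -0.0342]
(377, 293) [0.5312 0.0425 0.157 ] [-0.044   0.0392]
(267, 395) [ 0.5968 -0.0487  0.157 ] [ 0.0392 -0.0363]
(371, 395) [0.6128 0.0263 0.157 ] [0.0393 0.0403]
```

>>> arm_command([
  [0.15, 0, 5, 0],
  [0.15, 0, 9.6, 0],
  [0.15, 0, 9.6, 0],
  [0.15, 0, 9.6, 0],
], gripper=0.5, force=30)

```text
time_s: 3.4
tcp_pos: [0.4985, 0.0107, 0.1477]
orientation: [[-0.978, 0.21, 0.002], [0.21, 0.978, -0.0], [-0.002, 0.0, -1.0]]
force: [0.3, 0.1, 0.6]
width: 0.499
gripper_force: 0.0
```

>>> arm_command([
  [0, 0, 0, 0],
  [0, 0, 0, 0],
  [0, 0, 0, 0],
  [0, 0, 0, 0],
  [0, 0, 0, 0],
  [0, 0, 0, 0],
], gripper=0)

```text
time_s: 4.15
tcp_pos: [0.499, 0.0103, 0.1482]
orientation: [[-0.978, 0.21, 0.004], [0.21, 0.978, -0.001], [-0.004, 0.0, -1.0]]
force: [-0.9, -0.2, 6.7]
width: 0.153
gripper_force: 31.8
```

Run:
```python
import numpy as np
t=np.r_[np.linspace(0,2.2,21)[1:]]
print([[round(float(11.1*(np.cos(a+.036)-np.cos(.036))),1),0,round(float(-11.1*(np.sin(a+.036)-np.sin(.036))),1),0] for a in t])
```

```text
[[-0.1, 0, -1.2, 0], [-0.4, 0, -2.4, 0], [-0.7, 0, -3.6, 0], [-1.2, 0, -4.7, 0], [-1.8, 0, -5.7, 0], [-2.6, 0, -6.7, 0], [-3.4, 0, -7.6, 0], [-4.3, 0, -8.4, 0], [-5.3, 0, -9.1, 0], [-6.4, 0, -9.7, 0], [-7.6, 0, -10.1, 0], [-8.7, 0, -10.4, 0], [-9.9, 0, -10.6, 0], [-11.2, 0, -10.7, 0], [-12.4, 0, -10.6, 0], [-13.6, 0, -10.4, 0], [-14.7, 0, -10.1, 0], [-15.9, 0, -9.6, 0], [-16.9, 0, -9.0, 0], [-17.9, 0, -8.3, 0]]
```

>>> arm_command([
  [-0.1, 0, -1.2, 0],
  [-0.4, 0, -2.4, 0],
  [-0.7, 0, -3.6, 0],
  [-1.2, 0, -4.7, 0],
  [-1.8, 0, -5.7, 0],
  [-2.6, 0, -6.7, 0],
])

```text
time_s: 4.9
tcp_pos: [0.5211, 0.0055, 0.213]
orientation: [[-0.978, 0.21, -0.005], [0.21, 0.978, 0.001], [0.006, 0.0, -1.0]]
force: [-2.0, 1.3, -4.3]
width: 0.157
gripper_force: 29.9
```

Following well. Continue the arc (same rows, less 2.6 / 6.7 offsets).

>>> arm_command([
  [-0.8, 0, -0.9, 0],
  [-1.7, 0, -1.7, 0],
  [-2.7, 0, -2.4, 0],
  [-3.8, 0, -3.0, 0],
  [-5.0, 0, -3.4, 0],
  [-6.1, 0, -3.7, 0],
  [-7.3, 0, -3.9, 0],
  [-8.6, 0, -4.0, 0],
  [-9.8, 0, -3.9, 0],
  [-11.0, 0, -3.7, 0],
  [-12.1, 0, -3.4, 0],
  [-13.3, 0, -2.9, 0],
  [-14.3, 0, -2.3, 0],
  [-15.3, 0, -1.6, 0],
  [-15.3, 0, -1.6, 0],
])

```text
time_s: 6.78
tcp_pos: [0.675, -0.0274, 0.2297]
orientation: [[-0.978, 0.21, 0.005], [0.21, 0.978, -0.0], [-0.005, 0.001, -1.0]]
force: [3.8, 4.2, 4.1]
width: 0.152
gripper_force: 29.4
```

Run:
```python
from h import *
shot('side','side1')
```

```text
(no output)
```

View pics/side1.png

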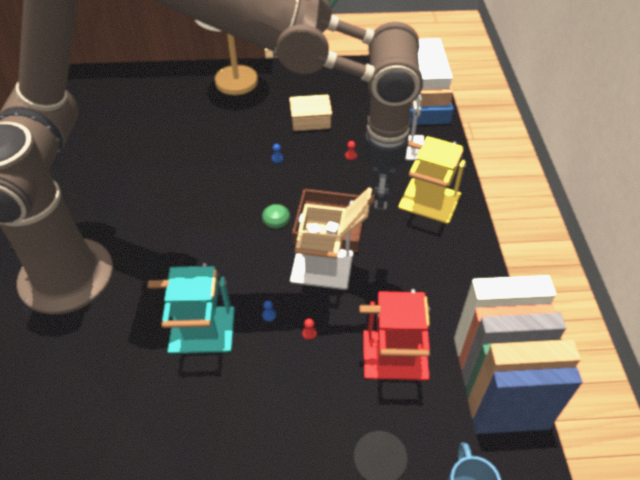

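>>> arm_command([
  [0, 0, 0, 0],
  [0, 0, 0, 0],
  [0, 0, 0, 0],
  [0, 0, -2, 0],
  [0, 0, -4, 0],
  [0, 0, -4, 0],
  [3, -4, -4, 0],
  [7, -7.9, -4, 0],
  [11.4, -7.9, -4, 0],
  [11.4, -7.9, -2, 0],
  [11.4, -7.9, -2, 0],
  [11.4, -7.9, -2, 0],
], gripper=0.5)

```text
time_s: 8.32
tcp_pos: [0.545, -0.0805, 0.2499]
orientation: [[-0.978, 0.21, 0.001], [0.21, 0.978, -0.0], [-0.001, -0.0, -1.0]]
force: [-0.3, -0.4, 0.9]
width: 0.501
gripper_force: 0.0
```

Run:
```python
from h import *
s=bot.get_state();print(s['tcp_pos'],s['width'])
shot('wrist','w2')
S=np.array([[.978,.208],[-.208,.978]]);c=np.array([.564,-.0025])
print('tcp stand',S.T@(s['tcp_pos'][:2]-c))
for r in bot.mark_of('wrist','bar_mid')[:3]:
    w=wrist_world(r['pixel'],.148);print(r,w,S.T@(w[:2]-c))
```

```text
[ 0.5449502  -0.08046054  0.2499166 ] 0.5006641564884113
tcp stand [-0.00241492 -0.08020776]
{'pixel': [318.6, 248.1], 'confidence': 0.74} [ 0.54600445 -0.08051421  0.148     ] [-0.00137269 -0.08004097]
```

View pics/w2.png

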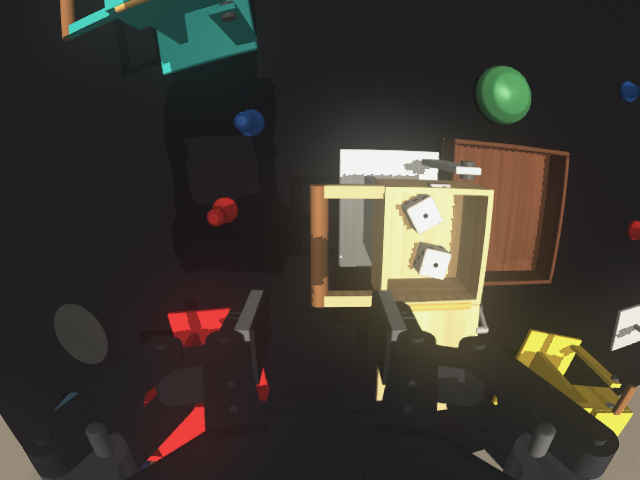

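The wrist view shows the lid lying back (445,330), both dice in the box, and the bar centred at (318,245), rows 185–305, right between the fingers.

>>> arm_command([
  [0, 0, 0, 0],
  [0, 0, 0, 0],
  [0, 0, 5, 0],
  [0, 0, 9, 0],
  [0, 0, 11.6, 0],
  [0, 0, 11.6, 0],
  [0, 0, 11.6, 0],
], gripper=0.35)

```text
time_s: 9.3
tcp_pos: [0.5453, -0.0806, 0.1344]
orientation: [[-0.978, 0.21, 0.002], [0.21, 0.978, -0.0], [-0.002, -0.0, -1.0]]
force: [0.8, 0.7, 0.2]
width: 0.351
gripper_force: 0.0
```

>>> arm_command([
  [0, 0, 0, 0],
  [0, 0, 0, 0],
  [0, 0, 0, 0],
  [0, 0, 0, 0],
  [0, 0, 0, 0],
], gripper=0)

```text
time_s: 9.93
tcp_pos: [0.5457, -0.0815, 0.1352]
orientation: [[-0.978, 0.21, 0.003], [0.21, 0.978, -0.002], [-0.004, -0.001, -1.0]]
force: [-1.6, -4.5, 6.9]
width: 0.126
gripper_force: 29.6
```

Run:
```python
import numpy as np
t=np.linspace(0,2.4,23)[1:]
print([[0,round(float(12.53*(-np.cos(a+.342)+np.cos(.342))),1),round(float(-12.53*(np.sin(a+.342)-np.sin(.342))),1),0] for a in t])
```

```text
[[0, 0.5, -1.3, 0], [0, 1.2, -2.5, 0], [0, 2.0, -3.6, 0], [0, 2.9, -4.6, 0], [0, 3.9, -5.5, 0], [0, 5.0, -6.3, 0], [0, 6.2, -7.0, 0], [0, 7.4, -7.5, 0], [0, 8.7, -7.9, 0], [0, 10.1, -8.2, 0], [0, 11.4, -8.3, 0], [0, 12.8, -8.3, 0], [0, 14.2, -8.1, 0], [0, 15.5, -7.8, 0], [0, 16.8, -7.3, 0], [0, 18.0, -6.7, 0], [0, 19.1, -6.0, 0], [0, 20.2, -5.1, 0], [0, 21.2, -4.1, 0], [0, 22.0, -3.1, 0], [0, 22.7, -1.9, 0], [0, 23.3, -0.7, 0]]
```

>>> arm_command([
  [0, 0.5, -1.3, 0],
  [0, 1.2, -2.5, 0],
  [0, 2.0, -3.6, 0],
  [0, 2.9, -4.6, 0],
  [0, 3.9, -5.5, 0],
  [0, 5.0, -6.3, 0],
  [0, 6.2, -7.0, 0],
  [0, 7.4, -7.5, 0],
])

```text
time_s: 10.92
tcp_pos: [0.5608, -0.0102, 0.2115]
orientation: [[-0.978, 0.21, 0.003], [0.21, 0.978, -0.005], [-0.004, -0.004, -1.0]]
force: [-0.7, -3.1, 6.0]
width: 0.128
gripper_force: 30.9
```

>>> arm_command([
  [0, 1.3, -0.4, 0],
  [0, 2.7, -0.7, 0],
  [0, 4.0, -0.8, 0],
  [0, 5.4, -0.8, 0],
  [0, 6.8, -0.6, 0],
  [0, 8.1, -0.3, 0],
  [0, 9.4, 0.2, 0],
  [0, 10.6, 0.8, 0],
  [0, 11.7, 1.5, 0],
  [0, 12.8, 2.4, 0],
  [0, 13.8, 3.4, 0],
  [0, 14.6, 4.4, 0],
  [0, 15.3, 5.6, 0],
  [0, 15.9, 6.8, 0],
  [0, 15.9, 6.8, 0],
])

```text
time_s: 12.8
tcp_pos: [0.5929, 0.148, 0.1384]
orientation: [[-0.978, 0.211, -0.001], [0.211, 0.978, 0.001], [0.001, 0.0, -1.0]]
force: [4.5, 0.1, -1.4]
width: 0.123
gripper_force: 32.0
```

Run:
```python
from h import *
shot('scene','scene2')
```

```text
(no output)
```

View pics/scene2.png

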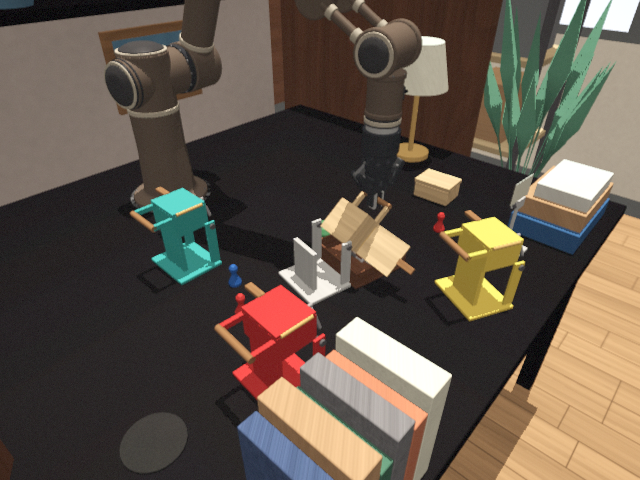

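The box is tipped nearly to the stop with the bar held at (375,205) and the lid still back (tab at 405,268). Release, let it settle, then lift away.

>>> arm_command([
  [0, 0.2, 1, 0],
  [0, 0.2, 1, 0],
  [0, 0.2, 1, 0],
  [0, 0.2, 1, 0],
  [0, 0.2, -3, 0],
  [0, 0.2, -7, 0],
  [0, 0.2, -11, 0],
  [8, 0.2, -14, 0],
  [14, 0.2, -14, 0],
  [14, 0.2, -14, 0],
  [14, 0.2, -14, 0],
  [14, 0.2, -14, 0],
], gripper=0.35)

```text
time_s: 14.35
tcp_pos: [0.4583, 0.1787, 0.2806]
orientation: [[-0.978, 0.211, 0.002], [0.211, 0.978, 0.0], [-0.002, 0.0, -1.0]]
force: [0.6, 0.0, -1.2]
width: 0.354
gripper_force: 0.0
```

Run:
```python
from h import *
for c in('side','wrist'):
    p,d=shot(c,c+'3')
    for q in('die_a','paperweight','bar_mid','tab_grip'):
        for r in bot.mark_of(c,q)[:4]:
            u,v=map(int,r['pixel']);print(c,q,round(r['confidence'],2),u,v,np.round(world(c,(u,v),d[v,u]) if c=='side' else wrist_world((u,v),.017),3))
```

```text
side paperweight 0.75 278 217 [0.467 0.116 0.032]
side bar_mid 0.94 425 179 [0.794 0.108 0.144]
side bar_mid 0.85 188 320 [ 0.307 -0.225  0.146]
side bar_mid 0.6 329 171 [0.586 0.146 0.143]
side bar_mid 0.55 406 351 [ 0.691 -0.31   0.144]
side tab_grip 0.82 366 308 [ 0.629 -0.228  0.159]
side tab_grip 0.79 153 282 [ 0.239 -0.148  0.162]
side tab_grip 0.78 395 215 [0.73  0.074 0.068]
side tab_grip 0.72 408 145 [0.77  0.208 0.155]
wrist die_a 0.9 298 304 [0.566 0.13  0.017]
wrist die_a 0.68 296 340 [0.613 0.116 0.017]
wrist paperweight 0.77 284 211 [0.456 0.14  0.017]
wrist bar_mid 0.7 325 383 [0.686 0.137 0.017]
wrist tab_grip 0.46 37 430 [ 0.753 -0.45   0.017]
```

View pics/wrist3.png

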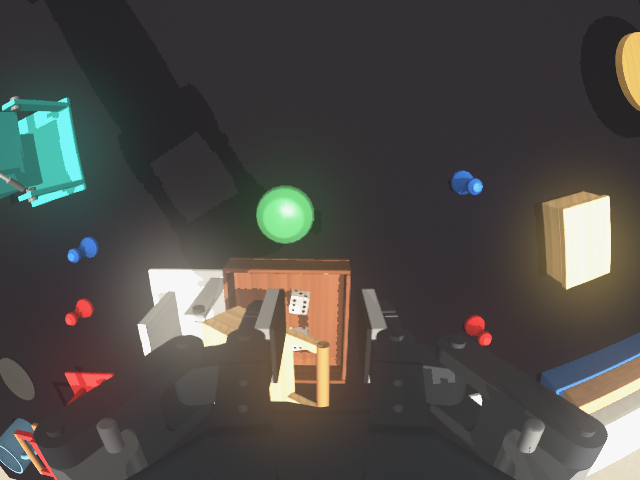

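View pics/side3.png

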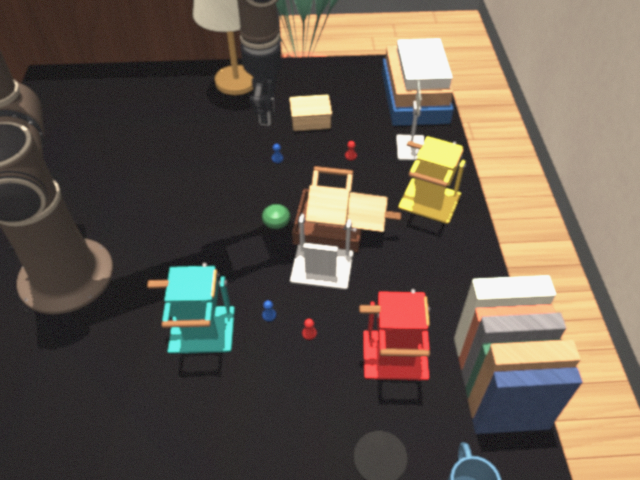

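The wrist view shows both dice in the tray at (300,303) and (298,338), with the green dome in place. The side view shows the box against its stop (bar centre at about z = 0.137, as it should be) and the lid back, with its tab at (395,215).

```bash
python3 -c "
from plant import bot
print(bot.close_job())"
```

```text
the job is handed in; nothing more can be done
None
```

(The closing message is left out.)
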